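# Clamp the green test tile in the studio vise

## Task

Set the green arched tile, arch upwards, on the bed of the blue vise between its jaws, let go of it, then turn the red crank grip clockwise (seen from the crank's end) until the jaw holds the tile firmly against the back pad. The tile is brittle fired clay: stop when you feel the crank clearly tighten, never force it, then let go of the crank. Leave the other tiles where they lie.

Things in the scene. Friction and masses are not known exactly. Their poses are not given: they have to be found in the camera images.
- green_tile: The workpiece: green fired-clay tile bent into an arch (half-pipe), open below, 110 g. 56 mm wide across its two straight feet (its x), 60 mm long along the arch (its y), 30 mm high at the crown, wall 8 mm. Its ends (y = -30, +30 mm) are flat upright arch-shaped faces, good to grip near the crown. Origin at the centre of its underside, z up; a half turn about z makes no difference.
- vise: Blue steel bench vise fixed to the table, foot 200 x 100 mm, 112 mm high. Origin on the table top below the middle of the bed; z up, x along the screw from the crank (-x) to the fixed jaw (+x, block at x = 50 to 80 mm). Before that jaw a black springy rubber back pad (66 mm wide, 92 to 112 mm high) stands on pins; its face is at x = 28 to 38 mm, set differently each time and not measured.
- bed (a point): The tile's place: middle of the vise's flat steel bed, 90 mm above the table; axes as the vise. The bed is 44 mm wide (y), narrower than the tile is long, so fingers can pass at both ends of the tile. The tile's x goes along the vise's x (feet facing the pads), centred in y; exact x does not matter, as the jaw pushes it onto the back pad.
- vise_jaw: Moving jaw, dark steel with a rubber face, 70 mm wide (y), 92 to 116 mm above the table, 26 mm thick. Origin at the centre of its clamping face, which looks to the vise's +x. It starts 38 to 52 mm on the -x side of the vise's origin and slides to +x by 16 mm per clockwise turn of the crank. Pushing it does not move it; a tightened screw eases back a little when the crank is let go, but holds.
- grip_mid (a point): Middle of the crank's red free-spinning grip, a cylinder 18 mm across, 60 mm long, axis along the vise's x, at any angle of its circle at the start. Turning it takes about 4 N along the circle while running free, 7 to 13 N when the tile is held well; beyond about 16 N the tile cracks.
- crank_axis (a point): Centre of the grip's circle (radius 38 mm, in the vise's y-z plane): on the screw axis, 70 mm above the table, 166 mm on the vise's -x side. Tighten clockwise seen from the crank's end: from the top to the vise's -y side, the bottom, its +y side; 0.75 to 2.25 turns. Steel crank arm and hub lie 106 to 130 mm on the vise's -x side.
- red_tile: Fired-clay arched tile like the green one, same size, brick red. Origin at the centre of its underside. Not to be moved.
- cream_tile: Fired-clay arched tile like the green one, same size, cream. Origin at the centre of its underside. Not to be moved.
- slate_tile: Fired-clay arched tile like the green one, same size, dark slate grey. Origin at the centre of its underside. Not to be moved.
There are look-alikes about, which are no part of the job. There is more than one size of the green_tile; the job needs the middle-sized.

How it is judged:
By the outcome, as a careful person would: the job done as asked, in the order asked, and still so for the second after the job is handed in, with the robot touching nothing.
It also fails if it takes over 72 s, if anything falls off the work surface, if the arm or the gripper's body presses on something with over 40 N, if the wrist force passes 120 N, or if a joint passes its speed limit or range.

## Robot

A 6-joint arm with a two-finger parallel gripper is mounted at the origin on the work surface. World frame = base frame: x ahead of the robot, y to its left, z up, the work surface at z = 0. Lengths are in m, angles in degrees, forces in N, time in s.
With the tool pointing down it reaches from about 0.375 to 0.9 m from the base axis. Payload 3.1 kg.
Tool frame: the origin (TCP) lies between the finger pads; the fingertips stand 11 mm ahead of it and the grasp point (between the pads) lies 8 mm behind it; z points along the fingers, y is the line along which they close (so a half turn about z gives the same grasp; the last joint's range is limited). The gripper opens to 87 mm and grips with 3 to 60 N. Pads are 19 mm wide; open, the fingers measure 117 mm over their backs; the gripper's body (75 mm by 190 mm) begins 51 mm behind the grasp point.
Start: joints at [59.559, 30.224, 82.088, -0, 67.689, -10.227], TCP at [0.216, 0.586, 0.202] pointing down, gripper open.
Joint ranges: [-176.69, 176.69], [-43.24, 126.21], [12.49, 139.97], [-82, 262], [0, 151.66], [-163.58, 163.58]. Speed limits (degrees/s): [159.86, 159.86, 180, 180, 180, 180].

## Interface

Orientations are given as a 3x3 rotation matrix whose columns are the frame's x, y, z axes.
In Python, from rig import bot, viewer, workorder, models gives the robot as it stands.
- The arm moves only by the shell command python3 -m jog 'ROWS'. ROWS is JSON, a list of rows, each a list of 7 numbers: the opening, from 0 (shut) to 1 (fully open), then the shift along the tool's x, y, z in m, then the turn, a rotation vector about the tool's x, y, z in degrees. In form: [[claw, x, y, z, ax, ay, az], ...]. A call has 1 to 20 rows; each row is the pose to reach, as a shift and turn from the pose commanded when the call began, along the tool's axes at that moment; what a row does not reach only later rows make up. A row lasts 1/8 s, in which the tool goes at most 62.5 mm and 10.7 degrees, less where a joint would pass 70% of its speed; a pose out of reach is approached as far as the arm can. A call with a gripper value outside its range is refused whole. The fingers move at their own pace and stop on an object; the grip force is fixed at half the most. Time passes only in rows, so rows that repeat a pose let the fingers close. It gives the time, the measured TCP pose, the force, the opening and the grip force at its end, in the units of the state.
- bot.read_state(): the state, without advancing time (a new reading comes with each control period).
- viewer.capture(name): name is "side" or "top"; returns (picture, depth): 420x560x3 uint8, blue, green, red; 420x560 float32, m along the optical axis (not along the pixel's ray), 0 where there is no reading.
- viewer.camera_info(name): a dict with "fx", "fy", "cx", "cy" (pixels), "dist_coeffs" ([k1, k2, p1, p2, k3] as OpenCV has them; the pictures are not rectified), "world_to_cam" (4x4, takes a point from world to camera coordinates). Camera axes: x right, y down, z forward; pixel columns grow to the right and rows downward; lengths in m; the calibration is good to about 2 mm. A picture is of the moment at which its call begins. camera_info takes no time and is no camera call.
- workorder.hand_in(): hands the job in; it is judged then, once.
Trained networks look in the newest picture that a camera, given by its name, has taken for a name from the list of things; names that differ only in an ending like _2 or _b are one class to them, and where a whole thing is asked for, a point or a joint stands for the part that bears it (a point fixed in the world has none). Each returns a list of dicts, best first, with "p" (0 to 1); they miss things now and then, are a little off and sometimes report something else, mostly with a low value. They report only what shows in the picture. A call takes as long as a camera call. They do not tell look-alikes from the thing itself.
- models.outline_of(camera, thing): "mask" (420x560 bool, what is visible of it).
- models.tip_of(camera, thing): "xyz" ([x, y, z] in m, in world coordinates, good to about 4 mm: a listed point, or the origin of a listed thing).
The state is a dict: "time_s": time; "joint_positions": joint angles; "qvel": joint speeds; "tau": joint torques, N m; "position": TCP position; "tcp_rot": TCP orientation; "force": force on the tool from outside, world axes, zero at the start; "moment": the same for the moment, N m; "opening": opening from 0.0 (shut) to 1.0 (fully open); "grasp_force": force on a finger pad.
Only numpy, scipy, OpenCV 4.12 (cv2) and the standard library are available. Lean on these libraries where they do the work, as an engineer would, in place of code of your own. Each camera call takes 0.05 s, during which the arm holds its last target. There are 200 camera calls.

## Working session

There is one attempt and no reset: what is moved stays moved. The work goes in short steps, Python scripts to look and compute and a shell command to move; the robot and the scene stay as the last step left them, time stands still between calls to the robot, and variables do not carry over. Pictures are saved under pics/ and viewed, at most 10 in all, crops included, and the job is handed in when it is done.

```bash
mkdir -p pics; ls
python3 - <<'E'
from rig import bot, viewer, workorder, models
import cv2,numpy as np
s=bot.read_state();print(s['time_s'],s['position'],np.round(s['tcp_rot'],3).tolist(),s['opening'],s['force'])
for n in ['side','top']:
    im,d=viewer.capture(n);cv2.imwrite(f'pics/{n}0.png',im);np.save(f'{n}d.npy',d)
    ci=viewer.camera_info(n);print(n,np.round(np.linalg.inv(ci['world_to_cam']),3).tolist(),ci['fx'])
    for t in ['green_tile','vise','bed','vise_jaw','grip_mid','crank_axis','red_tile','cream_tile','slate_tile']:
        print(n,t,[(np.round(r['xyz'],3).tolist(),round(r['p'],2)) for r in models.tip_of(n,t)])
E
```

```text
pics
0.0 [0.21553241 0.58584844 0.20097294] [[-0.938, 0.346, -0.001], [0.346, 0.938, -0.002], [0.0, -0.002, -1.0]] 1.0037716398393315 [ 0.96221088 -1.33692111  0.23066515]
side [[0.695, -0.493, 0.523, 0.135], [-0.719, -0.459, 0.522, -0.27], [-0.017, -0.739, -0.674, 0.563], [0.0, 0.0, 0.0, 1.0]] 390.98800487728744
side green_tile [([0.272, 0.32, 0.002], 0.91), ([0.336, 0.165, 0.0], 0.61), ([0.571, 0.363, -0.001], 0.37)]
side vise [([0.554, -0.065, 0.001], 0.82)]
side bed [([0.555, -0.062, 0.091], 0.85)]
side vise_jaw [([0.594, -0.046, 0.105], 0.9)]
side grip_mid [([0.694, 0.029, 0.063], 0.69)]
side crank_axis [([0.708, -0.006, 0.068], 0.7)]
side red_tile [([0.566, 0.208, -0.004], 0.8)]
side cream_tile [([0.573, 0.362, 0.0], 0.61), ([0.569, 0.211, -0.001], 0.27)]
side slate_tile [([0.43, 0.351, 0.003], 0.58)]
top [[-0.026, -0.974, 0.227, 0.269], [-1.0, 0.023, -0.013, 0.111], [0.008, -0.227, -0.974, 1.116], [0.0, 0.0, 0.0, 1.0]] 524.1461014071166
top green_tile [([0.34, 0.168, -0.0], 0.94), ([0.431, 0.193, -0.002], 0.78), ([0.274, 0.316, 0.001], 0.68)]
top vise [([0.553, -0.064, 0.002], 0.96), ([0.43, 0.353, 0.005], 0.72)]
top bed [([0.556, -0.059, 0.089], 0.69)]
top vise_jaw [([0.594, -0.049, 0.106], 0.8)]
top grip_mid [([0.691, 0.033, 0.058], 0.72)]
top crank_axis [([0.711, -0.009, 0.07], 0.9)]
top red_tile []
top cream_tile [([0.571, 0.358, -0.0], 0.61)]
top slate_tile [([0.431, 0.352, 0.004], 0.89)]
```

View pics/top0.png

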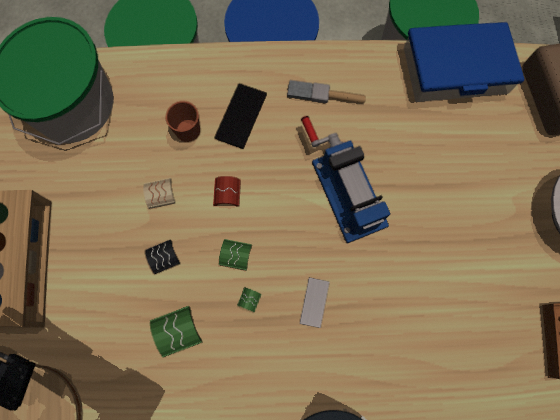

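View pics/side0.png

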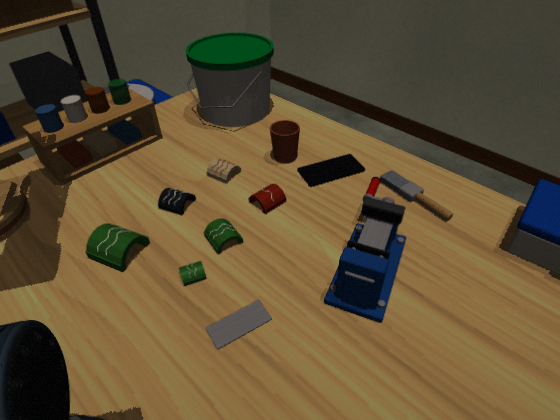

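The top view shows three green tiles: large at (175,330), middle at (236,255) and small at (249,299). The vise is at (350,190), with the red grip at (310,130) on the far side. The networks agree: middle tile near (0.431, 0.193), grip on the vise's -y side. Next I'll refine from depth.

```bash
cat > h.py <<'E'
import numpy as np,cv2
from rig import bot, viewer, workorder, models
def cloud(n,d,mask=None):
    ci=viewer.camera_info(n);K=np.array([[ci['fx'],0,ci['cx']],[0,ci['fy'],ci['cy']],[0,0,1.]])
    ok=d>0
    if mask is not None: ok&=mask
    v,u=np.nonzero(ok)
    p=cv2.undistortPoints(np.stack([u,v],1).astype(float)[:,None],K,np.array(ci['dist_coeffs'],float))[:,0]
    z=d[v,u];c=np.c_[p*z[:,None],z,np.ones(len(z))]
    return (np.linalg.inv(ci['world_to_cam'])@c.T).T[:,:3],np.stack([u,v],1)
E
cat > m1.py <<'E'
from h import *
from scipy.optimize import least_squares
B=np.array([.555,-.061]);
for n in ['top','side']:
    d=np.load(n+'d.npy');im=cv2.imread(f'pics/{n}0.png')
    P,uv=cloud(n,d); bgr=im[uv[:,1],uv[:,0]].astype(int)
    r=np.hypot(P[:,0]-.431,P[:,1]-.193)
    t=P[(r>.055)&(r<.07)];print(n,'table z',np.round(np.median(t[:,2]),4))
    # tile
    k=(r<.05)&(P[:,2]>np.median(t[:,2])+.004);T=P[k]
    print(' tile n',k.sum(),'zmax',np.percentile(T[:,2],97).round(4),'rect',cv2.minAreaRect(T[:,:2].astype(np.float32)*1000))
    k2=T[:,2]>np.percentile(T[:,2],99)-.012
    c=T[k2,:2].mean(0);X=(T[k2,:2]-c)*1e3
    A=np.c_[X[:,0]**2,X[:,0]*X[:,1],X[:,1]**2,X,np.ones(len(X))]
    q=np.linalg.lstsq(A,T[k2,2]*1e3,rcond=None)[0]
    H=np.array([[2*q[0],q[1]],[q[1],2*q[2]]]);w,V=np.linalg.eigh(H);print(' curv',w.round(4),'ridge dir',np.degrees(np.arctan2(V[1,1],V[0,1])).round(1),'centre',c.round(4))
    # vise
    R=np.hypot(P[:,0]-.555,P[:,1]+.06)
    F=P[(R<.2)&(P[:,2]>.01)&(P[:,2]<.15)]
    foot=P[(R<.13)&(P[:,2]>.006)&(P[:,2]<.13)]
    print(' foot rect',cv2.minAreaRect(foot[:,:2].astype(np.float32)*1000), 'hist z',np.histogram(foot[:,2],bins=np.arange(0,.13,.01))[0])
    bed=P[(R<.05)&(abs(P[:,2]-.09)<.004)];print(' bed z',np.median(bed[:,2]).round(4),cv2.minAreaRect(bed[:,:2].astype(np.float32)*1000))
    red=(bgr[:,2]>90)&(bgr[:,2]>2.5*bgr[:,1])&(np.hypot(P[:,0]-.69,P[:,1]-.03)<.06)
    G=P[red];c=G.mean(0);U,S,V=np.linalg.svd(G-c);print(' grip',red.sum(),c.round(4),'dir',V[0].round(3),'ext',np.ptp((G-c)@V[0]).round(4),'zmax',np.percentile(G[:,2],95).round(4))
E
python3 m1.py
```

```text
top table z -0.0005
 tile n 796 zmax 0.0322 rect ((431.4617004394531, 192.24075317382812), (89.094970703125, 80.4808349609375), 58.35838317871094)
 curv [-0.0367  0.0002] ridge dir -103.0 centre [0.431  0.1906]
 foot rect ((551.3701782226562, -55.37199401855469), (192.7832489013672, 236.28631591796875), 78.40923309326172) hist z [ 107 1249  111   89   89   90  106  223  785  540  282  890]
 bed z 0.0897 ((555.208740234375, -64.10398864746094), (94.46981811523438, 44.859588623046875), 20.393400192260742)
 grip 156 [0.6867 0.0256 0.0745] dir [-0.944 -0.33  -0.002] ext 0.055 zmax 0.0783
side table z 0.0006
 tile n 749 zmax 0.0314 rect ((430.3422546386719, 192.1927947998047), (64.24827575683594, 56.89219665527344), 77.33318328857422)
 curv [-0.0387 -0.0039] ridge dir -103.7 centre [0.4271 0.1897]
 foot rect ((570.2003784179688, -56.65131378173828), (221.6907196044922, 100.523681640625), 20.032617568969727) hist z [  82 1479  272  184  198  209  192  269  548  832  524 1394]
 bed z 0.0902 ((568.3687744140625, -57.67452621459961), (69.28490447998047, 45.17848205566406), 19.9891357421875)
 grip 115 [0.6865 0.0256 0.0754] dir [-0.943 -0.331  0.014] ext 0.0521 zmax 0.0773
```

```bash
cat > m2.py <<'E'
from h import *
th=np.radians(199.8);xv=np.array([np.cos(th),np.sin(th)]);yv=np.array([-xv[1],xv[0]])
O=np.array([.5555,-.0605]);al=np.array([.431,.192])
a=np.radians(77);ty=np.array([np.cos(a),np.sin(a)]);tx=np.array([ty[1],-ty[0]])
pc=lambda v:np.percentile(v*1e3,[1,5,50,95,99]).round(1)
for n in ['top','side']:
    d=np.load(n+'d.npy');im=cv2.imread(f'pics/{n}0.png')
    P,uv=cloud(n,d);bgr=im[uv[:,1],uv[:,0]].astype(int)
    q=P[:,:2]-O;X=q@xv;Y=q@yv;Z=P[:,2]
    near=(abs(X)<.25)&(abs(Y)<.1)
    k=near&(Z>.008)&(Z<.022)&(abs(X)<.12)&(abs(Y)<.06);print(n,'foot x',pc(X[k]),'y',pc(Y[k]))
    for lo,hi in [(.086,.094),(.1,.109),(.1105,.114),(.1145,.119)]:
        k=near&(Z>lo)&(Z<hi)&(abs(Y)<.015)&(abs(X)<.1)
        print('  z',lo,hi,'x hist5mm',[(int(b),int(h)) for h,b in zip(*np.histogram(X[k]*1e3,bins=np.arange(-100,105,5))) if h])
    k=near&(abs(Y)<.06)&(X<-.09)&(X>-.22)&(Z>.03)
    red=k&(bgr[:,2]>60)&(bgr[:,2]>2*bgr[:,1])
    print('  grip x',pc(X[red]),'y',pc(Y[red]),'z',pc(Z[red]))
    k=k&~red;print('  hub x',pc(X[k]),'y',pc(Y[k]),'z',pc(Z[k]))
    q=P[:,:2]-al;g=(np.hypot(*q.T)<.05)&(Z>.006)&(Z<.04)&(bgr[:,1]>bgr[:,2]*1.2)
    print('  tile x',pc(q[g]@tx),'y',pc(q[g]@ty))
E
python3 m2.py
```

```text
top foot x [-101.8  -88.6    0.4   91.8   94.1] y [-46.2 -45.1 -30.1  48.8  52. ]
  z 0.086 0.094 x hist5mm [(-100, 5), (-95, 30), (-90, 31), (-85, 32), (-80, 21), (-45, 33), (-40, 31), (-35, 31), (-30, 34), (-25, 37), (-20, 26), (-15, 34), (-10, 37), (-5, 27), (0, 33), (5, 33), (10, 31), (15, 33), (20, 36), (25, 32), (30, 36), (35, 14), (45, 16), (80, 9), (85, 30)]
  z 0.1 0.109 x hist5mm [(-45, 14), (40, 2), (45, 10), (50, 14), (55, 4), (60, 2), (65, 3), (70, 2), (75, 2), (80, 15)]
  z 0.1105 0.114 x hist5mm [(-70, 7), (-65, 3), (-60, 7), (-55, 6), (-50, 10), (-45, 8), (40, 22), (45, 12), (50, 4), (55, 21), (60, 26), (65, 26), (70, 22), (75, 22), (80, 17)]
  z 0.1145 0.119 x hist5mm [(-70, 23), (-65, 24), (-60, 22), (-55, 27), (-50, 19), (-45, 6), (40, 1), (45, 4), (55, 1), (60, 3), (65, 2), (70, 3), (75, 3), (80, 2)]
  grip x [-180.1 -177.9 -153.  -127.7 -125.8] y [-43.9 -43.2 -37.3 -29.9 -29. ] z [66.5 69.3 74.3 78.2 79.3]
  hub x [-182.6 -169.9 -115.9  -91.1  -90.3] y [-44.1 -42.2  -8.3  15.5  26.3] z [58.  66.3 77.9 90.7 92.3]
  tile x [-26.4 -24.6  -2.   25.3  27.8] y [-30.2 -
[... 299 characters left out ...]
 (85, 78), (90, 2)]
  z 0.1 0.109 x hist5mm [(-50, 3), (-45, 68), (45, 45), (50, 1), (80, 83), (85, 1)]
  z 0.1105 0.114 x hist5mm [(-70, 1), (-50, 14), (-45, 32), (40, 34), (45, 34), (50, 1), (55, 34), (60, 43), (65, 40), (70, 42), (75, 42), (80, 58)]
  z 0.1145 0.119 x hist5mm [(-70, 17), (-65, 34), (-60, 33), (-55, 35), (-50, 28), (-45, 8), (40, 1), (55, 1), (60, 2), (65, 2), (70, 8), (75, 2), (80, 2)]
  grip x [-180.8 -177.5 -152.8 -128.6 -126.8] y [-45.8 -44.7 -36.4 -29.7 -29.3] z [69.8 71.4 75.3 77.2 77.7]
  hub x [-182.9 -181.4 -119.9 -112.2 -110.3] y [-46.2 -45.3 -20.8   9.3  11.7] z [64.8 68.2 76.5 82.5 83.1]
  tile x [-28.6 -26.9  -7.1  22.2  26.5] y [-31.  -29.9  -6.4  26.4  29.5]
```

Run:
```python
import cv2,numpy as np
a=cv2.imread('pics/top0.png')[90:250,280:410];b=cv2.imread('pics/side0.png')[160:320,310:440]
c=np.hstack([cv2.resize(x,None,fx=3,fy=3,interpolation=cv2.INTER_CUBIC) for x in (a,b)])
cv2.imwrite('pics/crop1.png',cv2.convertScaleAbs(c,alpha=1.6,beta=10))
```

```text
(no output)
```

View pics/crop1.png

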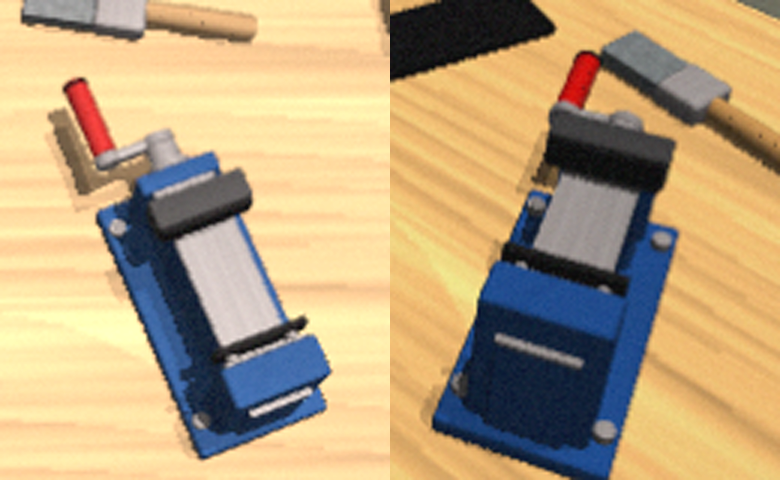

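The top crop shows the grip running from (75,80) to (110,165), the jaw top at (205,200), the black pad at (260,340) and the bed between jaw and pad, all clear. Next I'll move over the middle tile.

```bash
python3 -m jog '[[1,-0.34,-0.295,0.1,0,0,-7.2],[1,-0.34,-0.295,0.1,0,0,-7.2],[1,-0.34,-0.295,0.1,0,0,-7.2],[1,-0.34,-0.295,0.1,0,0,-7.2],[1,-0.34,-0.295,0.1,0,0,-7.2],[1,-0.34,-0.295,0.1,0,0,-7.2],[1,-0.34,-0.295,0.1,0,0,-7.2],[1,-0.34,-0.295,0.1,0,0,-7.2],[1,-0.34,-0.295,0.1,0,0,-7.2],[1,-0.34,-0.295,0.1,0,0,-7.2],[1,-0.34,-0.295,0.1,0,0,-7.2]]'
```

```text
time_s: 2.38
position: [0.4325, 0.1932, 0.1023]
tcp_rot: [[-0.975, 0.223, 0.0], [0.223, 0.975, 0.0], [-0.0, 0.0, -1.0]]
force: [-0.5, 0.0, -0.3]
opening: 1.001
grasp_force: 0.0
```

```bash
python3 -m jog '[[1,0.001,-0.002,0.03,0,0,0],[1,0.001,-0.002,0.055,0,0,0],[1,0.001,-0.002,0.075,0,0,0],[1,0.001,-0.002,0.086,0,0,0],[1,0.001,-0.002,0.086,0,0,0],[0.5,0.001,-0.002,0.086,0,0,0],[0.5,0.001,-0.002,0.086,0,0,0],[0.5,0.001,-0.002,0.086,0,0,0],[0.5,0.001,-0.002,0.086,0,0,0],[0.5,0.001,-0.002,0.086,0,0,0],[0.5,0.001,-0.002,0.086,0,0,0]]'
```

```text
time_s: 3.75
position: [0.4316, 0.1904, 0.016]
tcp_rot: [[-0.974, 0.225, 0.0], [0.225, 0.974, -0.0], [-0.0, 0.0, -1.0]]
force: [0.5, 0.4, 0.0]
opening: 0.511
grasp_force: 0.0
```

```bash
cat > snap.py <<'E'
from h import *
import sys
k=sys.argv[1];boxes=dict(side=eval(sys.argv[2]),top=eval(sys.argv[3]));o=[]
for n,(x0,y0,x1,y1) in boxes.items():
    im,d=viewer.capture(n);cv2.imwrite(f'pics/{n}_{k}.png',im);np.save(f'{n}d.npy',d)
    c=im[y0:y1,x0:x1];o.append(cv2.resize(c,(390,int(390*c.shape[0]/c.shape[1])),interpolation=cv2.INTER_CUBIC))
h=max(x.shape[0] for x in o);o=[cv2.copyMakeBorder(x,0,h-x.shape[0],0,0,0) for x in o]
cv2.imwrite(f'pics/c_{k}.png',cv2.convertScaleAbs(np.hstack(o),alpha=1.5,beta=10))
E
python3 snap.py 2 '(150,120,310,300)' '(160,160,320,340)'
```

```text
(no output)
```

View pics/c_2.png

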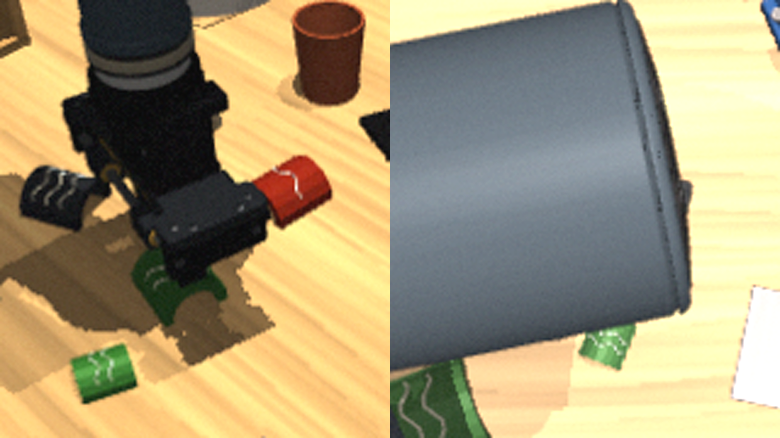

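Run:
```python
from h import *
s=bot.read_state();p=s['position'];R=np.array(s['tcp_rot']);print(p,s['opening'],s['grasp_force'],np.round(s['joint_positions'],1))
ci=viewer.camera_info('side');K=np.array([[ci['fx'],0,ci['cx']],[0,ci['fy'],ci['cy']],[0,0,1.]])
pts=np.array([p,p+R@[0,.022,.011],p+R@[0,-.022,.011],p+R@[0,.03,-.05],p+R@[0,-.03,-.05],p+R@[0,0.095,-.06],p+R@[0,-0.095,-.06]])
W=ci['world_to_cam'];uv=cv2.projectPoints(pts,cv2.Rodrigues(W[:3,:3])[0],W[:3,3],K,np.array(ci['dist_coeffs']))[0][:,0]
print(uv.round(0).tolist(),'crop',((uv-[150,120])*390/160).round(0).tolist())
d=np.load('sided.npy');P,q=cloud('side',d)
Q=(P-p)@R
# gripper points: in tool frame
k=(abs(Q[:,0])<.06)&(abs(Q[:,1])<.12)&(Q[:,2]>-.12)&(Q[:,2]<.012)
for lo in np.arange(-.12,.012,.01):
    m=k&(Q[:,2]>=lo)&(Q[:,2]<lo+.01)
    if m.sum(): print(lo.round(3),m.sum(),'x',(Q[m,0].min()*1e3).round(),(Q[m,0].max()*1e3).round(),'y',np.percentile(Q[m,1]*1e3,[2,50,98]).round())
```

```text
[0.4315955  0.1904315  0.01592202] 0.5019632830117831 0.0 [ 10.2  37.9 112.1  -0.   30.  -66.8]
[[223.0, 234.0], [219.0, 231.0], [229.0, 245.0], [213.0, 207.0], [227.0, 225.0], [199.0, 185.0], [244.0, 243.0]] crop [[179.0, 278.0], [169.0, 271.0], [193.0, 304.0], [154.0, 211.0], [189.0, 255.0], [119.0, 158.0], [230.0, 299.0]]
-0.12 376 x -36.0 39.0 y [-94. -35.  80.]
-0.11 388 x -36.0 39.0 y [-88. -47.  80.]
-0.1 213 x -36.0 39.0 y [-89. -87.  80.]
-0.09 4 x 12.0 15.0 y [28. 30. 34.]
-0.08 16 x 8.0 13.0 y [25. 28. 37.]
-0.07 4 x 8.0 12.0 y [25. 27. 30.]
-0.04 11 x -8.0 12.0 y [-33. -32. -30.]
-0.03 38 x -10.0 12.0 y [-33. -31. -29.]
-0.02 141 x -14.0 19.0 y [-29. -10.  28.]
-0.01 212 x -22.0 45.0 y [-29. -10. 118.]
-0.0 141 x -26.0 49.0 y [-29.  -8. 119.]
0.01 21 x -25.0 60.0 y [-105.  -21.  118.]
```

```bash
python3 -m jog '[[1,0,0,-0.03,0,0,0],[1,0,0,-0.07,0,0,0],[1,0,0,-0.1,0,0,0],[1,0,0,-0.1,0,0,0],[1,0,0,-0.1,0,0,0]]'
cat > fg.py <<'E'
from h import *
s=bot.read_state();p=s['position'];R=np.array(s['tcp_rot']);print(p,s['opening'])
for n in ['side','top']:
    im,d=viewer.capture(n);np.save(n+'d.npy',d);cv2.imwrite(f'pics/{n}_fg.png',im)
    P,q=cloud(n,d);Q=(P-p)@R
    k=(abs(Q[:,0])<.06)&(abs(Q[:,1])<.12)
    for lo in np.arange(-.07,.05,.01):
        m=k&(Q[:,2]>=lo)&(Q[:,2]<lo+.01)
        if m.sum(): print(n,lo.round(3),m.sum(),'x',(Q[m,0].min()*1e3).round(),(Q[m,0].max()*1e3).round(),'y',np.percentile(Q[m,1]*1e3,[2,50,98]).round())
E
python3 fg.py
python3 - <<'E'
import cv2
im=cv2.imread('pics/side_fg.png');cv2.imwrite('pics/fg1.png',cv2.convertScaleAbs(cv2.resize(im[100:310,130:330],None,fx=2.8,fy=2.8),alpha=1.6,beta=15))
E
```

```text
time_s: 4.47
position: [0.431, 0.1903, 0.1154]
tcp_rot: [[-0.974, 0.225, -0.001], [0.225, 0.974, -0.0], [0.001, -0.0, -1.0]]
force: [0.6, 0.2, 0.5]
opening: 0.958
grasp_force: 0.0
[0.43099614 0.19034102 0.11542625] 0.957755170938393
side -0.07 64 x -10.0 12.0 y [-57. -55.  43.]
side -0.06 72 x -10.0 12.0 y [-55. -53.  47.]
side -0.05 62 x -9.0 12.0 y [-53. -52.  49.]
side -0.04 77 x -11.0 13.0 y [-52. -51.  49.]
side -0.03 66 x -10.0 12.0 y [-52. -51.  49.]
```

View pics/fg1.png

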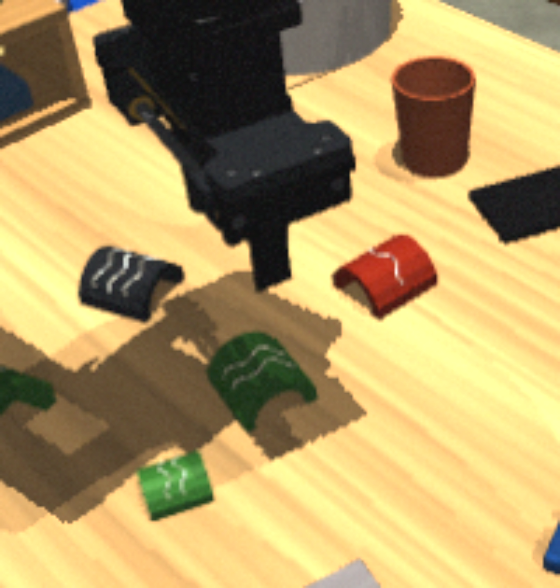

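Side view: finger's tip at (275,285) stands well above the tile; the tile at (262,380) is unmoved. So the fingers end some 30 mm short of where the text puts them. I'll measure the offset precisely.

Run:
```python
from h import *
s=bot.read_state();p=s['position'];R=np.array(s['tcp_rot'])
d=np.load('sided.npy');P,q=cloud('side',d);Q=(P-p)@R
k=(abs(Q[:,0])<.03)&(Q[:,1]<-.03)&(Q[:,1]>-.07)&(Q[:,2]>-.06)&(Q[:,2]<.02)
print(np.sort(Q[k,2])[-25:].round(4), np.histogram(Q[k,2],bins=np.arange(-.06,.021,.005)))
k2=k&(Q[:,2]>-.035);print(Q[k2].mean(0),np.percentile(Q[k2,0],[3,97]),np.percentile(Q[k2,1],[3,97]))
print(P[k][np.argsort(-Q[k,2])[:5]].round(4))
ci=viewer.camera_info('side');W=ci['world_to_cam']
print(s['joint_positions'],s['position'])
```

```text
[-0.0264 -0.0263 -0.0261 -0.0261 -0.0257 -0.0255 -0.0249 -0.0247 -0.0245
 -0.0245 -0.0243 -0.0243 -0.0242 -0.0239 -0.0238 -0.0237 -0.0236 -0.0236
 -0.0234 -0.0234 -0.0232 -0.0222 -0.0222 -0.0221 -0.0214] (array([29, 30, 29, 27, 31, 35, 29, 19,  0,  0,  0,  0,  0,  0,  0,  0]), array([-6.00000000e-02, -5.50000000e-02, -5.00000000e-02, -4.50000000e-02,
       -4.00000000e-02, -3.50000000e-02, -3.00000000e-02, -2.50000000e-02,
       -2.00000000e-02, -1.50000000e-02, -1.00000000e-02, -5.00000000e-03,
       -2.77555756e-17,  5.00000000e-03,  1.00000000e-02,  1.50000000e-02,
        2.00000000e-02]))
[ 0.00096403 -0.0505031  -0.02879659] [-0.01036227  0.01160808] [-0.05185584 -0.04865187]
[[0.4184 0.1425 0.1363]
 [0.409  0.144  0.137 ]
 [0.4268 0.1394 0.1371]
 [0.4139 0.1421 0.1372]
 [0.4199 0.1414 0.1381]]
[ 1.01983395e+01  2.66782480e+01  1.08628091e+02  4.86437034e-04
  4.48460975e+01 -6.67843625e+01] [0.43062852 0.19025327 0.1148428 ]
```

The fingertips really end 21 mm behind the reported TCP, so the reported z reads about 32 mm too low, with the body shifted by the same amount. I'll work from the tips and grasp with them at z = 5 mm.

```bash
python3 -m jog '[[1,0,0.001,0.05,0,0,0],[1,0,0.001,0.085,0,0,0],[1,0,0.001,0.11,0,0,0],[1,0,0.001,0.125,0,0,0],[1,0,0.001,0.13,0,0,0],[0.9,0,0.001,0.13,0,0,0],[0.8,0,0.001,0.13,0,0,0],[0.7,0,0.001,0.13,0,0,0],[0.6,0,0.001,0.13,0,0,0],[0.6,0,0.001,0.13,0,0,0],[0.6,0,0.001,0.13,0,0,0]]'
```

```text
time_s: 5.95
position: [0.4323, 0.1916, -0.0135]
tcp_rot: [[-0.974, 0.225, 0.001], [0.225, 0.974, 0.0], [-0.001, 0.001, -1.0]]
force: [-0.6, 0.1, 5.0]
opening: 0.68
grasp_force: 30.0
```

```bash
python3 -m jog '[[0.6,0,0,-0.02,0,0,0],[0.6,0,0,-0.06,0,0,0],[0.6,0,0,-0.11,0,0,0],[0.6,-0.01,-0.012,-0.15,0,0,-2],[0.6,-0.035,-0.042,-0.15,0,0,-6],[0.6,-0.065,-0.078,-0.15,0,0,-12],[0.6,-0.095,-0.115,-0.15,0,0,-18],[0.6,-0.125,-0.15,-0.15,0,0,-24],[0.6,-0.15,-0.182,-0.15,0,0,-29],[0.6,-0.17,-0.206,-0.15,0,0,-32],[0.6,-0.18,-0.218,-0.15,0,0,-32.8],[0.6,-0.18,-0.218,-0.15,0,0,-32.8],[0.6,-0.18,-0.218,-0.15,0,0,-32.8]]'
python3 - <<'E'
from h import *
xv=np.array([np.cos(np.radians(199.8)),np.sin(np.radians(199.8))]);yv=np.array([-xv[1],xv[0]]);O=np.array([.5555,-.0605])
s=bot.read_state();p=s['position'];R=np.array(s['tcp_rot']);print(p,s['opening'],s['grasp_force'],s['force'],'yaw x',np.degrees(np.arctan2(R[1,0],R[0,0]))%360)
for n in ['side','top']:
    im,d=viewer.capture(n);cv2.imwrite(f'pics/{n}_3.png',im);P,uv=cloud(n,d);b=im[uv[:,1],uv[:,0]].astype(int)
    g=(b[:,1]>1.3*b[:,2])&(b[:,1]>1.3*b[:,0])&(np.hypot(*(P[:,:2]-p[:2]).T)<.06)&(P[:,2]>.1)&(P[:,2]<.22)
    if g.sum()<10: print(n,'few');continue
    q=P[g,:2]-O;print(n,g.sum(),'X',np.percentile(q@xv*1e3,[2,98]).round(1),'Y',np.percentile(q@yv*1e3,[2,98]).round(1),'z',np.percentile(P[g,2]*1e3,[2,50,98]).round(1))
E
```

```text
time_s: 7.58
position: [0.5569, -0.0601, 0.1356]
tcp_rot: [[-0.941, -0.339, -0.002], [-0.339, 0.941, 0.001], [0.002, 0.002, -1.0]]
force: [-0.1, -0.1, -1.6]
opening: 0.687
grasp_force: 30.0
[ 0.55687522 -0.06013447  0.13559299] 0.6866265727794884 29.99964283662848 [-0.14957711 -0.08982058 -1.63138272] yaw x 199.80370805363762
side 1216 X [-8.9 29.4] Y [-30.1  30.6] z [151.9 172.4 193.3]
top few
```

```bash
python3 -m jog '[[0.6,-0.004,-0.0015,0,0,0,0],[0.6,-0.004,-0.0015,0.02,0,0,0],[0.6,-0.004,-0.0015,0.035,0,0,0],[0.6,-0.004,-0.0015,0.046,0,0,0],[0.6,-0.004,-0.0015,0.052,0,0,0],[0.6,-0.004,-0.0015,0.056,0,0,0],[0.6,-0.004,-0.0015,0.057,0,0,0],[0.6,-0.004,-0.0015,0.057,0,0,0]]'
python3 - <<'E'
from h import *
im,d=viewer.capture('side');cv2.imwrite('pics/s4.png',cv2.convertScaleAbs(cv2.resize(im[150:320,290:450],None,fx=3.5,fy=3.5,interpolation=cv2.INTER_CUBIC),alpha=1.6,beta=15))
E
```

```text
time_s: 8.68
position: [0.5627, -0.0617, 0.0792]
tcp_rot: [[-0.941, -0.338, 0.001], [-0.338, 0.941, -0.0], [-0.001, -0.0, -1.0]]
force: [0.1, 0.7, -0.6]
opening: 0.682
grasp_force: 30.0
```

View pics/s4.png

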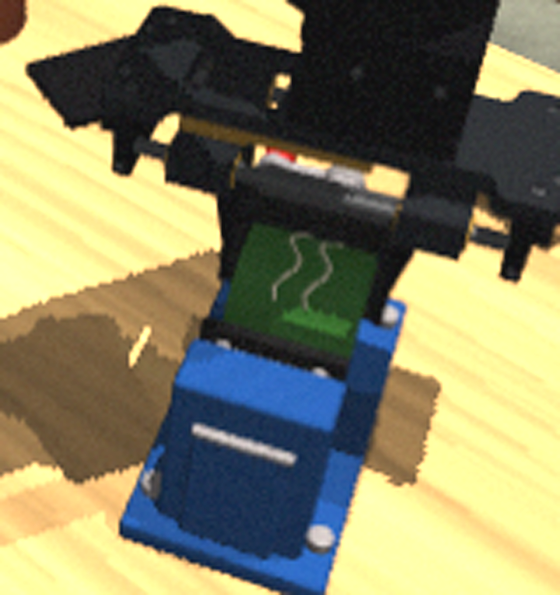

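The tile at (300,290) sits between the jaw at (300,190) and the pad at (270,345), square to the vise. Lowering the last few mm.

```bash
python3 -m jog '[[0.6,0,0,0.001,0,0,0],[0.6,0,0,0.002,0,0,0],[0.6,0,0,0.003,0,0,0],[0.6,0,0,0.003,0,0,0]]'
```

```text
time_s: 9.22
position: [0.5623, -0.0615, 0.0758]
tcp_rot: [[-0.941, -0.339, -0.0], [-0.339, 0.941, 0.0], [0.0, 0.0, -1.0]]
force: [-0.4, -0.4, -0.7]
opening: 0.688
grasp_force: 30.0
```

```bash
python3 -m jog '[[0.6,0,0,0.001,0,0,0],[0.6,0,0,0.0015,0,0,0],[0.6,0,0,0.002,0,0,0],[0.6,0,0,0.002,0,0,0]]'
```

```text
time_s: 9.72
position: [0.5625, -0.0616, 0.0755]
tcp_rot: [[-0.941, -0.339, 0.001], [-0.339, 0.941, -0.0], [-0.0, -0.0, -1.0]]
force: [-3.0, 0.2, 9.5]
opening: 0.683
grasp_force: 30.0
```

```bash
python3 -m jog '[[0.8,0,0,0,0,0,0],[0.9,0,0,0,0,0,0],[0.95,0,0,0,0,0,0],[0.95,0,0,0,0,0,0],[0.95,0,0,-0.015,0,0,0],[0.95,0,0,-0.04,0,0,0],[0.95,0,0,-0.07,0,0,0],[0.9,-0.03,0.0075,-0.085,0,0,0],[0.8,-0.075,0.019,-0.085,0,0,0],[0.7,-0.12,0.03,-0.085,0,0,0],[0.6,-0.15,0.038,-0.085,0,0,0],[0.6,-0.16,0.04,-0.085,0,0,0],[0.6,-0.16,0.04,-0.085,0,0,0]]'
cat > chk.py <<'E'
from h import *
import sys
xv=np.array([np.cos(np.radians(199.8)),np.sin(np.radians(199.8))]);yv=np.array([-xv[1],xv[0]]);O=np.array([.5555,-.0605])
s=bot.read_state();p=s['position'];R=np.array(s['tcp_rot'])
print('t',s['time_s'],p.round(4),'vise X,Y',((p[:2]-O)@xv).round(4),((p[:2]-O)@yv).round(4),'open',round(s['opening'],3),'F vise',(s['force'][:2]@xv).round(1),(s['force'][:2]@yv).round(1),s['force'][2].round(1))
for n in ['side','top']:
    im,d=viewer.capture(n);cv2.imwrite(f'pics/{n}_{sys.argv[1]}.png',im);P,uv=cloud(n,d);b=im[uv[:,1],uv[:,0]].astype(int)
    q=P[:,:2]-O;X=q@xv*1e3;Y=q@yv*1e3;Z=P[:,2]*1e3
    g=(b[:,1]>1.3*b[:,2])&(b[:,1]>1.3*b[:,0])&(abs(X)<60)&(abs(Y)<60)&(Z>85)&(Z<140)
    if g.sum()>10: print(n,'tile',g.sum(),'X',np.percentile(X[g],[1,99]).round(1),'Y',np.percentile(Y[g],[2,98]).round(1),'z',np.percentile(Z[g],[2,98]).round(1))
    r=(b[:,2]>60)&(b[:,2]>2*b[:,1])&(X<-110)&(X>-200)&(abs(Y)<60)&(Z>15)&(Z<125)
    if r.sum()>10: print(n,'grip',r.sum(),'X',np.percentile(X[r],[2,98]).round(1),'Y',np.percentile(Y[r],[2,50,98]).round(1),'z',np.percentile(Z[r],[2,98]).round(1))
    j=(X<-20)&(X>-75)&(abs(Y)<20)&(Z>100)&(Z<113)
    if j.sum(): print(n,'jaw face ~',np.percentile(X[j],[50,90]).round(1))
E
python3 chk.py 5
```

```text
time_s: 11.35
position: [0.6991, 0.0302, 0.1591]
tcp_rot: [[-0.941, -0.339, -0.001], [-0.339, 0.941, -0.0], [0.001, -0.0, -1.0]]
force: [0.3, -0.4, -0.7]
opening: 0.607
grasp_force: 0.0
t 11.35 [0.6991 0.0302 0.1591] vise X,Y -0.1658 -0.0367 open 0.607 F vise -0.2 0.5 -0.7
side tile 1071 X [-44.6  42.1] Y [-25.7  32. ] z [ 94.5 120.2]
side grip 90 X [-158.8 -127.2] Y [-45.  -36.  -29.2] z [70.4 77.6]
side jaw face ~ [-43.2 -42. ]
```

```bash
python3 -m jog '[[0.6,0,0,0.05,0,0,0],[0.6,0,0,0.09,0,0,0],[0.6,0,0,0.115,0,0,0],[0.6,0,0,0.127,0,0,0],[0.6,0,0,0.129,0,0,0],[0.4,0,0,0.129,0,0,0],[0.3,0,0,0.129,0,0,0],[0.2,0,0,0.129,0,0,0],[0.1,0,0,0.129,0,0,0],[0.1,0,0,0.129,0,0,0],[0.1,0,0,0.129,0,0,0]]'; python3 chk.py 6
```

```text
time_s: 12.82
position: [0.6994, 0.0312, 0.0302]
tcp_rot: [[-0.941, -0.339, 0.0], [-0.339, 0.941, 0.001], [-0.0, 0.001, -1.0]]
force: [-0.5, 4.0, 2.3]
opening: 0.202
grasp_force: 30.0
t 12.825 [0.6994 0.0312 0.0302] vise X,Y -0.1664 -0.0376 open 0.202 F vise -0.9 -4.0 2.3
side tile 1068 X [-44.4  42.7] Y [-25.8  32. ] z [ 94.5 120.1]
side grip 17 X [-137.8 -126.5] Y [-37.9 -32.2 -29.2] z [69.5 76.9]
side jaw face ~ [-43.2 -42.1]
top tile 144 X [ 6.  23.8] Y [-24.2  20.4] z [ 93.9 116.3]
```

```bash
python3 -m jog '[[0.1,0,0.0005,0.004,0,0,0],[0.1,0,-0.0003,0.0098,0,0,0],[0.1,0,-0.0041,0.019,0,0,0],[0.1,0,-0.0101,0.0269,0,0,0],[0.1,0,-0.018,0.0329,0,0,0]]'
cat > f.py <<'E'
from h import *
import sys
xv=np.array([np.cos(np.radians(199.8)),np.sin(np.radians(199.8))]);yv=np.array([-xv[1],xv[0]]);O=np.array([.5555,-.0605])
s=bot.read_state();p=s['position'];Y=((p[:2]-O)@yv);Z=p[2]-.030;f=np.array([s['force'][:2]@yv,s['force'][2]])
Yc,Zc=(float(a) for a in sys.argv[1:3]) if len(sys.argv)>2 else (0,0)
r=np.array([Y-Yc,Z-Zc]);R=np.hypot(*r);u=r/R;t=np.array([-u[1],u[0]])
print('t',s['time_s'],'X',((p[:2]-O)@xv).round(4),'Y,Z',np.round([Y,Z],4),'phi',np.degrees(np.arctan2(-r[0],r[1])).round(1)%360,'R',R.round(4),'Frad(out+)',(f@u).round(1),'Ftan(along turn+)',(f@t).round(1),'open',round(s['opening'],3))
E
python3 f.py
```

```text
time_s: 13.55
position: [0.7068, 0.0109, -0.0023]
tcp_rot: [[-0.941, -0.339, 0.002], [-0.339, 0.941, -0.003], [-0.001, -0.003, -1.0]]
force: [-0.9, -2.4, 13.7]
opening: 0.198
grasp_force: 30.0
t 13.55 X -0.1666 Y,Z [-0.0159 -0.0323] phi 153.8 R 0.036 Frad(out+) -13.2 Ftan(along turn+) -4.3 open 0.198
```

```bash
python3 -m jog '[[0.1,0,-0.0089,0.0016,0,0,0],[0.1,0,-0.0187,0.0029,0,0,0],[0.1,0,-0.0285,0.0016,0,0,0],[0.1,0,-0.0377,-0.0022,0,0,0],[0.1,0,-0.0456,-0.0082,0,0,0],[0.1,0,-0.0516,-0.0161,0,0,0]]'; python3 f.py 0 .0022
```

```text
time_s: 14.3
position: [0.7232, -0.0338, 0.0113]
tcp_rot: [[-0.941, -0.337, 0.0], [-0.337, 0.941, 0.003], [-0.001, 0.003, -1.0]]
force: [3.4, 7.3, -3.0]
opening: 0.198
grasp_force: 30.0
t 14.3 X -0.1668 Y,Z [ 0.0317 -0.0187] phi 236.6 R 0.0379 Frad(out+) -3.1 Ftan(along turn+) -5.7 open 0.198
```

```bash
python3 -m jog '[[0.1,0,-0.0038,-0.0092,0,0,0],[0.1,0,-0.0051,-0.019,0,0,0],[0.1,0,-0.0038,-0.0288,0,0,0],[0.1,0,0,-0.038,0,0,0],[0.1,0,0.006,-0.0459,0,0,0],[0.1,0,0.0139,-0.0519,0,0,0],[0.1,0,0.0231,-0.0557,0,0,0],[0.1,0,0.0329,-0.057,0,0,0],[0.1,0,0.0427,-0.0557,0,0,0],[0.1,0,0.0519,-0.0519,0,0,0],[0.1,0,0.0598,-0.0459,0,0,0]]'; python3 f.py 0 .0022; python3 chk.py 7
```

```text
time_s: 15.68
position: [0.703, 0.0212, 0.0596]
tcp_rot: [[-0.941, -0.339, 0.001], [-0.339, 0.941, -0.001], [-0.001, -0.001, -1.0]]
force: [3.2, -4.7, 1.1]
opening: 0.2
grasp_force: 30.0
t 15.675 X -0.1665 Y,Z [-0.0269  0.0296] phi 44.4 R 0.0384 Frad(out+) -3.1 Ftan(along turn+) -4.7 open 0.2
t 15.675 [0.703  0.0212 0.0596] vise X,Y -0.1665 -0.0269 open 0.2 F vise -1.4 5.5 1.1
side tile 1015 X [-30.3  46.5] Y [-25.3  32.4] z [ 98.4 120.2]
side grip 20 X [-139.6 -126.7] Y [-26.6 -21.5 -18.2] z [100.1 106.9]
side jaw face ~ [-29.6 -28.5]
top tile 14 X [22.1 26.9] Y [-23.7 -13.4] z [ 91.  105.2]
```

```bash
python3 -m jog '[[0.1,0,0.006,0.0079,0,0,0],[0.1,0,0.0098,0.0171,0,0,0],[0.1,0,0.0111,0.0269,0,0,0],[0.1,0,0.0098,0.0367,0,0,0],[0.1,0,0.006,0.0459,0,0,0],[0.1,0,0,0.0538,0,0,0]]'; python3 f.py 0 .0022
```

```text
time_s: 16.52
position: [0.7031, 0.0207, 0.0051]
tcp_rot: [[-0.941, -0.338, 0.0], [-0.338, 0.941, 0.0], [-0.0, -0.0, -1.0]]
force: [1.9, -2.6, 8.7]
opening: 0.196
grasp_force: 30.0
t 16.525 X -0.1664 Y,Z [-0.0264 -0.0249] phi 135.8 R 0.0379 Frad(out+) -8.4 Ftan(along turn+) -3.9 open 0.196
```

```bash
python3 -m jog '[[0.1,0,-0.0051,0.0036,0,0,0],[0.1,0,-0.0108,0.0069,0,0,0],[0.1,0,-0.0171,0.0092,0,0,0],[0.1,0,-0.0236,0.0104,0,0,0],[0.1,0,-0.0302,0.0104,0,0,0],[0.1,0,-0.0367,0.0092,0,0,0]]'; python3 f.py 0 .0022
```

```text
time_s: 17.27
position: [0.7145, -0.0105, -0.0048]
tcp_rot: [[-0.942, -0.337, -0.001], [-0.337, 0.942, 0.005], [-0.0, 0.006, -1.0]]
force: [3.4, 6.6, 2.8]
opening: 0.194
grasp_force: 30.0
t 17.275 X -0.1666 Y,Z [ 0.0068 -0.0348] phi 190.4 R 0.0376 Frad(out+) -3.7 Ftan(along turn+) -4.4 open 0.194
```

```bash
python3 -m jog '[[0.1,0,-0.0063,-0.0017,0,0,0],[0.1,0,-0.012,-0.005,0,0,0],[0.1,0,-0.0171,-0.0092,0,0,0],[0.1,0,-0.0213,-0.0143,0,0,0]]'; python3 f.py 0 .0022
```

```text
time_s: 17.77
position: [0.722, -0.0308, 0.0077]
tcp_rot: [[-0.941, -0.337, -0.001], [-0.337, 0.941, 0.005], [-0.001, 0.005, -1.0]]
force: [7.1, 4.2, -5.6]
opening: 0.199
grasp_force: 30.0
t 17.775 X -0.1667 Y,Z [ 0.0285 -0.0223] phi 229.3 R 0.0376 Frad(out+) 2.5 Ftan(along turn+) -5.3 open 0.199
```

```bash
python3 -m jog '[[0.1,0,-0.0033,-0.0057,0,0,0],[0.1,0,-0.0056,-0.012,0,0,0],[0.1,0,-0.0068,-0.0185,0,0,0],[0.1,0,-0.0068,-0.0251,0,0,0]]'; python3 f.py 0 .0022;python3 chk.py 8
```

```text
time_s: 18.27
position: [0.7254, -0.0398, 0.0329]
tcp_rot: [[-0.941, -0.338, 0.001], [-0.338, 0.941, 0.001], [-0.001, 0.001, -1.0]]
force: [6.2, -0.5, -5.0]
opening: 0.196
grasp_force: 30.0
t 18.275 X -0.1669 Y,Z [0.0381 0.0029] phi 271.1 R 0.0381 Frad(out+) 2.5 Ftan(along turn+) -5.0 open 0.196
t 18.275 [ 0.7254 -0.0398  0.0329] vise X,Y -0.1669 0.0381 open 0.196 F vise -5.7 2.5 -5.0
side tile 878 X [-20.3  46.3] Y [-25.6  32.5] z [104.  120.2]
side grip 28 X [-143.2 -127.8] Y [34.4 41.3 45.7] z [73. 80.]
side jaw face ~ [-20.6 -20.2]
top tile 676 X [-19.7  36.3] Y [-23.8  32.9] z [ 93.5 121.1]
top jaw face ~ [-21.7 -20.2]
```

```bash
python3 -m jog '[[0.1,0,0.0005,-0.0033,0,0,0],[0.1,0,0.0012,-0.0065,0,0,0],[0.1,0,0.0022,-0.0097,0,0,0],[0.1,0,0.0035,-0.0128,0,0,0],[0.1,0,0.005,-0.0157,0,0,0],[0.1,0,0.0068,-0.0185,0,0,0]]'; python3 f.py 0 .0022
```

```text
time_s: 19.12
position: [0.7237, -0.0348, 0.0523]
tcp_rot: [[-0.941, -0.338, 0.002], [-0.338, 0.941, -0.001], [-0.002, -0.002, -1.0]]
force: [6.4, -4.4, -2.5]
opening: 0.197
grasp_force: 30.0
t 19.125 X -0.1669 Y,Z [0.0328 0.0223] phi 301.5 R 0.0384 Frad(out+) 4.1 Ftan(along turn+) -5.5 open 0.197
```

```bash
python3 -m jog '[[0.1,0,0.0029,-0.0036,0,0,0],[0.1,0,0.0062,-0.0069,0,0,0],[0.1,0,0.0099,-0.0097,0,0,0],[0.1,0,0.0138,-0.0121,0,0,0]]'; python3 f.py 0 .0022
```

```text
time_s: 19.62
position: [0.7192, -0.0225, 0.0653]
tcp_rot: [[-0.941, -0.338, 0.003], [-0.338, 0.941, -0.002], [-0.002, -0.003, -1.0]]
force: [4.0, -4.1, 1.0]
opening: 0.197
grasp_force: 30.0
t 19.625 X -0.1669 Y,Z [0.0197 0.0353] phi 329.3 R 0.0386 Frad(out+) 3.6 Ftan(along turn+) -3.9 open 0.197
```

```bash
python3 -m jog '[[0.1,0,0.0043,-0.0018,0,0,0],[0.1,0,0.0088,-0.0031,0,0,0],[0.1,0,0.0133,-0.0039,0,0,0],[0.1,0,0.018,-0.0041,0,0,0]]'; python3 f.py 0 .0022
```

```text
time_s: 20.12
position: [0.7129, -0.0053, 0.0705]
tcp_rot: [[-0.941, -0.338, 0.003], [-0.338, 0.941, -0.002], [-0.002, -0.003, -1.0]]
force: [2.9, -3.7, 5.7]
opening: 0.2
grasp_force: 30.0
t 20.125 X -0.1668 Y,Z [0.0014 0.0405] phi 357.9 R 0.0384 Frad(out+) 5.8 Ftan(along turn+) -4.3 open 0.2
```

```bash
python3 -m jog '[[0.1,0,0.0046,0.0004,0,0,0],[0.1,0,0.0091,0.0013,0,0,0],[0.1,0,0.0135,0.0028,0,0,0],[0.1,0,0.0177,0.0048,0,0,0]]'; python3 f.py 0 .0022; python3 chk.py 9
```

```text
time_s: 20.62
position: [0.7062, 0.0129, 0.0659]
tcp_rot: [[-0.941, -0.338, 0.001], [-0.338, 0.941, 0.0], [-0.001, -0.0, -1.0]]
force: [2.0, -0.8, 7.5]
opening: 0.195
grasp_force: 30.0
t 20.625 X -0.1666 Y,Z [-0.018   0.0359] phi 28.1 R 0.0382 Frad(out+) 5.9 Ftan(along turn+) -4.8 open 0.195
t 20.625 [0.7062 0.0129 0.0659] vise X,Y -0.1666 -0.018 open 0.195 F vise -1.6 1.5 7.5
side tile 795 X [-15.3  46.4] Y [-25.9  32.7] z [104.5 120.3]
side grip 13 X [-135.9 -127.3] Y [-16.9 -13.3  -9.8] z [107.9 112.7]
side jaw face ~ [-20.4 -20.4]
top tile 72 X [27.3 41.7] Y [-23.8   5.4] z [ 96.9 116.7]
```

```bash
python3 -m jog '[[0.1,0,0.0034,0.0021,0,0,0],[0.1,0,0.0065,0.0045,0,0,0],[0.1,0,0.0094,0.0073,0,0,0],[0.1,0,0.0119,0.0103,0,0,0]]'; python3 f.py 0 .0022
```

```text
time_s: 21.22
position: [0.7021, 0.024, 0.0558]
tcp_rot: [[-0.941, -0.338, 0.001], [-0.338, 0.941, 0.0], [-0.001, -0.0, -1.0]]
force: [2.2, -1.0, 8.5]
opening: 0.195
grasp_force: 30.0
t 21.225 X -0.1665 Y,Z [-0.0298  0.0258] phi 51.7 R 0.038 Frad(out+) 4.0 Ftan(along turn+) -7.7 open 0.195
```

```bash
python3 -m jog '[[0.1,0,0.0016,0.0022,0,0,0],[0.1,0,0.0029,0.0045,0,0,0],[0.1,0,0.0029,0.0045,0,0,0]]'; python3 f.py 0 .0022
```

```text
time_s: 21.6
position: [0.701, 0.0269, 0.0512]
tcp_rot: [[-0.941, -0.338, 0.001], [-0.338, 0.941, 0.0], [-0.001, 0.0, -1.0]]
force: [1.3, 0.2, 7.7]
opening: 0.194
grasp_force: 30.0
t 21.6 X -0.1665 Y,Z [-0.033   0.0212] phi 60.0 R 0.038 Frad(out+) 3.6 Ftan(along turn+) -6.8 open 0.194
```

```bash
python3 -m jog '[[0.1,0,0.0012,0.0023,0,0,0],[0.1,0,0.0023,0.0048,0,0,0],[0.1,0,0.0023,0.0048,0,0,0]]'; python3 f.py 0 .0022
```

```text
time_s: 21.98
position: [0.7006, 0.0282, 0.048]
tcp_rot: [[-0.941, -0.338, 0.001], [-0.338, 0.941, -0.001], [-0.001, -0.001, -1.0]]
force: [0.7, -1.8, 14.5]
opening: 0.198
grasp_force: 30.0
t 21.975 X -0.1665 Y,Z [-0.0343  0.018 ] phi 65.3 R 0.0378 Frad(out+) 4.3 Ftan(along turn+) -14.0 open 0.198
```

```bash
python3 -m jog '[[0.1,0,-0.0006,-0.0015,0,0,0],[0.1,0,-0.0008,-0.002,0,0,0]]'; python3 f.py 0 .0022
```

```text
time_s: 22.22
position: [0.7005, 0.0282, 0.0485]
tcp_rot: [[-0.941, -0.338, 0.001], [-0.338, 0.941, 0.0], [-0.001, 0.0, -1.0]]
force: [1.9, -0.6, 6.6]
opening: 0.197
grasp_force: 30.0
t 22.225 X -0.1665 Y,Z [-0.0343  0.0185] phi 64.6 R 0.038 Frad(out+) 1.8 Ftan(along turn+) -6.5 open 0.197
```

```bash
python3 -m jog '[[0.3,0,0,0,0,0,0],[0.45,0,0,0,0,0,0],[0.6,0,0,0,0,0,0],[0.6,0,0,0,0,0,0],[0.6,0,0,-0.02,0,0,0],[0.6,0,0,-0.06,0,0,0],[0.6,0,0,-0.11,0,0,0],[0.6,0,0.04,-0.16,0,0,0],[0.6,0,0.09,-0.18,0,0,0],[0.6,0,0.14,-0.18,0,0,0],[0.6,0,0.18,-0.18,0,0,0],[0.6,0,0.2,-0.18,0,0,0],[0.6,0,0.2,-0.18,0,0,0]]'; python3 chk.py 10
python3 - <<'E'
import cv2,numpy as np
a=cv2.imread('pics/top_10.png')[90:250,280:410];b=cv2.imread('pics/side_10.png')[160:320,310:440]
cv2.imwrite('pics/crop10.png',cv2.convertScaleAbs(np.hstack([cv2.resize(x,None,fx=3,fy=3,interpolation=cv2.INTER_CUBIC) for x in (a,b)]),alpha=1.6,beta=10))
E
```

```text
time_s: 23.85
position: [0.6322, 0.2174, 0.2286]
tcp_rot: [[-0.94, -0.34, 0.001], [-0.34, 0.94, -0.0], [-0.001, -0.001, -1.0]]
force: [0.6, -0.7, 0.9]
opening: 0.6
grasp_force: 0.0
t 23.85 [0.6322 0.2174 0.2286] vise X,Y -0.1663 -0.2354 open 0.6 F vise -0.4 0.8 0.9
side tile 793 X [-14.1  46.6] Y [-25.6  32.8] z [104.7 120.3]
side grip 153 X [-179.3 -127. ] Y [-38.1 -28.9 -21.4] z [ 95.7 103. ]
top tile 691 X [-13.8  42.4] Y [-23.7  33. ] z [ 99.8 121. ]
top grip 190 X [-180.7 -127.3] Y [-36.2 -30.2 -21.7] z [ 93.6 103.8]
top jaw face ~ [-30.3 -26.3]
```

View pics/crop10.png

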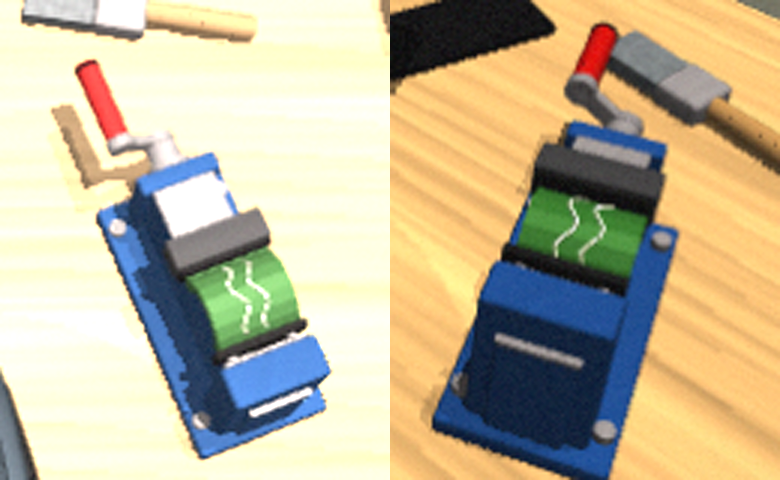

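The picture shows the tile arch-up between the jaw at (220,240) and the pad at (265,340), whole and square. The crank is free and eased back about 10°, and the arm is clear. Handing in.

```bash
python3 -c "
from rig import workorder
print(workorder.hand_in())"
```

```text
the job is handed in; nothing more can be done
None
```

The middle-sized green tile is clamped arch-up against the back pad, whole in the last picture. The crank is released after tightening to a brief 14 N peak (above the 7–13 N good range, below the 16 N crack limit), the other tiles were not touched, and the job was handed in at about 24 s; no verdict came back.

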